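# Extend the hand vacuum's nozzle and take it up

## Robot

A 6-joint arm with a two-finger parallel gripper is mounted at the origin on the work surface. World frame = base frame: x ahead of the robot, y to its left, z up, the work surface at z = 0. Lengths are in mm, angles in degrees, forces in N, time in s.
With the tool pointing down it reaches from about 300 to 850 mm from the base axis. Payload 4.2 kg.
Tool frame: the origin (TCP) lies at the very end of the fingers, on their centre line; the grasp point (between the pads) lies 19 mm behind it (env.grip_depth is the distance from the TCP to the grasp point, in mm); z points along the fingers, y is the line along which they close (so a half turn about z gives the same grasp; the last joint's range is limited). The gripper opens to 91 mm and grips with 3 to 60 N. Pads are 32 mm wide; open, the fingers measure 118 mm over their backs; the gripper's body (76 mm by 178 mm) begins 60 mm behind the grasp point.
Start: joints at [-77.006, 18.312, 89.639, -0, 72.044, -1.146], TCP at [140.476, -557.593, 213.976] pointing down, gripper open.
Joint ranges: [-177.97, 177.97], [-48.28, 115.42], [12.27, 149.76], [-77.06, 257.06], [2.81, 150.46], [-146.56, 146.56]. Speed limits (degrees/s): [147.25, 147.25, 180, 180, 180, 180].

## Interface

Orientations are given as [roll, pitch, yaw] about the fixed x, y, z axes, in that order (R = Rz(yaw) Ry(pitch) Rx(roll)).
In Python, from workcell import env, cams gives the robot as it stands.
- The arm moves only by the tool apply_moves, never from a script. Its argument "deltas" is a list of rows, each a list of 5 numbers: the shift along the tool's x, y, z in m, then the turn about the tool's z in rad, then the opening, from -1 (shut) to 1 (fully open), so that 0 is half open. In form: [[tx, ty, tz, roll, gripper], ...]. A call has 1 to 5 rows; each row is the pose to reach, as a shift and turn from the pose commanded when the call began, along the tool's axes at that moment; what a row does not reach only later rows make up. A row lasts 1/10 s, in which the tool goes at most 50 mm and 8.59 degrees, less where a joint would pass 70% of its speed; a pose out of reach is approached as far as the arm can. A call with a gripper value outside its range is refused whole. The fingers move at their own pace and stop on an object; "grip_force" is the grip in N (left out, the last holds). Time passes only in rows, so rows that repeat a pose let the fingers close. It gives the time, the measured TCP pose, the force, the opening and the grip force at its end, in the units of the state.
- env.state(): the state, without advancing time (a new reading comes with each control period).
- cams.grab_frame(name): name is "scene" or "top" or "wrist"; returns the picture (480x640x3 uint8, blue, green, red); there is no depth.
- cams.get_calibration(name): a dict with "mtx" (3x3 intrinsics, pixels), "eye" and "attitude" of the camera in the world; the wrist camera has in their place "tool_from_camera" (4x4, takes a point from camera to tool coordinates, whose origin is the TCP and whose axes are the flange's). Camera axes: x right, y down, z forward; pixel columns grow to the right and rows downward; lengths in mm; the calibration is good to about 2 mm. A picture is of the moment at which its call begins: read the wrist's pose just before it. get_calibration takes no time and is no camera call.
- env.job_done(): hands the job in; it is judged then, once.
The state is a dict: "time_s": time; "qpos": joint angles; "qvel": joint speeds; "effort": joint torques, N m; "ee_pos": TCP position; "ee_rot": TCP orientation; "force": force on the tool from outside, world axes, zero at the start; "torque": the same for the moment, N m; "gripper_width": finger opening in mm; "gripper_force": force on a finger pad.
Only numpy, scipy, OpenCV 4.12 (cv2) and the standard library are available. Lean on these libraries where they do the work, as an engineer would, in place of code of your own. Each camera call takes 0.05 s, during which the arm holds its last target. There are 200 camera calls.

## Task

There are crumbs behind the microwaves. With the hand vacuum still sitting in its charging dock, press the release button on the side of the nozzle's collar and pull the nozzle out past its first stop to the second one, all the way out, and let the button spring back so that it locks there. Then take the vacuum by its top handle, lift it level out of the dock, well clear of it, and finish while holding it still there; leave the mug, the sugar jar and the stack of cups alone.

Things in the scene. Friction and masses are not known exactly. Their poses are not given: they have to be found in the camera images.
- vac: Loose hand vacuum, white, clear dust cup in front, about 0.7 kg, 400 mm long (480 extended). Origin on its flat underside, mid-width; +x to the nozzle's tip, z up, +y to its left. Housing and cup: x = -120 to +120 mm, 88 wide, 90 high (cup 82 wide, 84 high, from x = 30). Nozzle axis parallel to x at y = 0, 45 mm above the underside. Seated, the underside is 14 mm above the counter.
- vac_handle: Grey loop handle on top of the vacuum (part of it, same origin and axes): a straight bar along x, x = -80 to +50 mm, 30 mm wide in y, 26 mm high, its centre line 139 mm above the underside, on two posts as wide as the bar; between the posts (x = -56 to +22 mm) 36 mm are free between bar and housing.
- handle_grip (a point): Centre of the handle bar's section at x = 0, y = 0, z = +139 mm of the vacuum: above the centre of mass (within 4 mm) with the nozzle out, the place to hold it.
- nozzle (a joint): How far the nozzle is pulled out along the vacuum's +x, m: 0 fully in (start, locked), 0.040 first stop, 0.080 second stop and end of travel (hard end 0.0805). Sliding takes 2 to 4 N. With the button out it is locked at a stop with up to 2 mm play; with the button held in it slides past the first stop. A button let go between stops stays partly in and springs out when a stop is reached.
- button (a joint): How far the release button is pressed in, m: 0 fully out (locked at a stop), 0.005 flush with the collar's side. The nozzle is free from about 0.0032. Spring force 1.5 N at first, 4 N when flush. It springs back when let go.
- collar (a point): Centre of the grey collar at the rear of the sliding nozzle, on its axis; moves with the nozzle. A block 46 mm long in x, 38 wide in y, 34 high. Nozzle in: this point is at x = 145, y = 0, z = 45 mm of the vacuum, the collar's rear face 2 mm ahead of the cup. Squeezing the collar across y (10 N or more) presses the button flush, and the collar can then be pulled.
- button_face (a point): Centre of the black button's outer face: 20 mm long, 18 mm high, on the collar's left (+y of the vacuum) side in the middle of its length, standing 5 mm proud of it. Pressed in towards -y.
- dock: Grey charging dock fixed to the counter. Origin at counter height under the seated vacuum's origin, same axes. Base 262 x 116 mm, 14 thick. Above the base: side walls 30 mm beside the housing, rear wall 42 mm, front lip 16 mm (30 above the counter) at x = 122 to 128 mm, which holds the cup back when the nozzle is pulled. About 2 mm play; the vacuum lifts straight up and out.
- mug: Bystander: white mug, 80 mm across, 92 mm high, origin under its centre; leave it alone.
- sugar_jar: Bystander: glass jar with steel lid, 72 mm across, 110 mm high, origin under its centre; leave it alone.
- paper_cups: Bystander: nested stack of white paper cups, 79 mm across, 117 mm high, origin under its centre; leave it alone.
- nozzle_tip (a point): Middle of the nozzle's front opening (tip 30 mm wide, 20 high): 133 mm ahead of the collar's centre and 2 mm below the nozzle's axis; moves with the nozzle.

How it is judged (in metres and radians):
On the way:
1. the nozzle is out at its second stop with the button sprung back out, while the vacuum still sits in its dock (value of joint nozzle above 0.0765 m and value of joint button below 0.0015 m and z of vac in the frame of dock below 0.025 m), for 0.2 s.
At the end, for the whole second after the job is handed in: The fingers hold the vacuum by its top handle, still (< 0.03 m/s), level (0.3 rad), underside 64 mm or more above the counter (50 above its seat), nozzle tip over 40 mm, touching nothing else; nozzle locked at its second stop (joint > 0.0765 m), button out (< 0.0015 m) (value of joint nozzle above 0.0765 m and value of joint button below 0.0015 m and height (world z) of vac above 0.064 m and angle between vac's own z axis and vertical below 0.3 rad and contact force between the fingers and vac_handle above 2 N and contact force between vac and dock below 0.2 N and contact force between vac and mug below 0.2 N and contact force between vac and sugar_jar below 0.2 N and contact force between vac and paper_cups below 0.2 N and linear speed of vac below 0.03 m/s and height (world z) of nozzle_tip above 0.04 m); the arm keeps its last pose, push and grip.
It fails at once if a bystander is pushed more than 30 mm or knocked over (distance of any of mug, sugar_jar, paper_cups from where it was at the start of the episode above 0.03 m or angle between any of mug, sugar_jar, paper_cups's own z axis and vertical above 0.5 rad).
It also fails if it takes over 51 s, if anything falls off the work surface, if the arm or the gripper's body presses on something with over 40 N, if the wrist force passes 120 N, or if a joint passes its speed limit or range.

## Working session

There is one attempt and no reset: what is moved stays moved. The work goes in short steps, Python scripts to look and compute and a tool call to move; the robot and the scene stay as the last step left them, time stands still between calls to the robot, and variables do not carry over. Pictures are saved under pics/ and viewed, at most 10 in all, crops included, and the job is handed in when it is done.

Besides the shell and the picture viewer there is one more tool, called after ">>>" as name(argument=value, ...), one argument or row to a line, values as JSON. apply_moves: Moves the arm, as the interface text tells. Its arguments: {"type":"object","properties":{"deltas":{"type":"array"},"grip_force":{"type":"number"}},"required":["deltas"]}

```bash
mkdir -p pics; ls; python3 - <<'E'
from workcell import env,cams
import cv2,numpy as np
np.set_printoptions(precision=3,suppress=True)
for n in("scene","top"):
    cv2.imwrite(f"pics/{n}0.png",cams.grab_frame(n));print(n,cams.get_calibration(n))
print(cams.get_calibration("wrist"));print(env.state())
E
```

```text
pics
scene {'mtx': array([[546.831,   0.   , 315.86 ],
       [  0.   , 546.831, 240.602],
       [  0.   ,   0.   ,   1.   ]]), 'eye': array([1260.625, -111.985, 1030.301]), 'attitude': array([-143.292,    0.582,   93.486])}
top {'mtx': array([[547.743,   0.   , 319.682],
       [  0.   , 547.743, 246.17 ],
       [  0.   ,   0.   ,   1.   ]]), 'eye': array([ 435.386, -137.992, 1321.995]), 'attitude': array([-171.813,   -0.43 ,  -89.189])}
{'mtx': array([[404.946,   0.   , 313.275],
       [  0.   , 404.946, 232.661],
       [  0.   ,   0.   ,   1.   ]]), 'tool_from_camera': array([[  -0.001,   -0.961,   -0.277,   79.039],
       [   1.   ,   -0.001,    0.001,    0.764],
       [  -0.001,   -0.277,    0.961, -169.805],
       [   0.   ,    0.   ,    0.   ,    1.   ]])}
{'time_s': 0.1, 'qpos': array([-77.006,  18.347,  89.699,   0.001,  72.046,  -1.145]), 'qvel': array([-0.002, -0.136, -0.169,  0.147, -0.056,  0.057]), 'effort': array([  0.001, -41.333, -23.251,   0.073,   0.042,  -0.   ]), 'ee_pos': array([ 140.373, -557.123,  213.216]), 'ee_rot': array([-179.908,   -0.003,   14.139]), 'force': array([-1.264, -0.294,  0.348]), 'torque': array([0.043, 0.058, 0.003]), 'gripper_force': 0.0, 'gripper_width': 91.1942837127263}
```

View pics/top0.png

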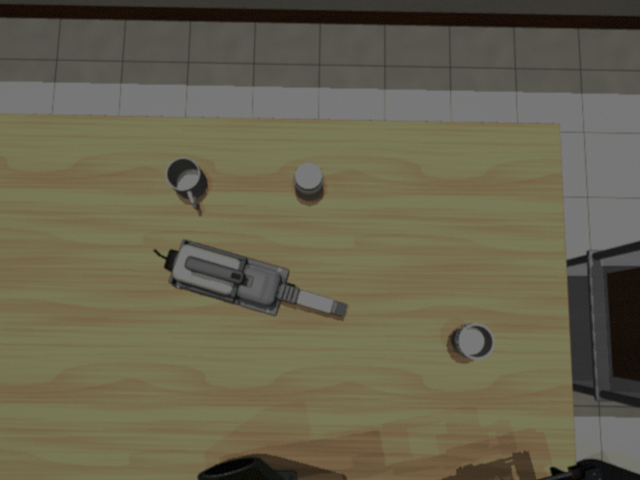

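View pics/scene0.png

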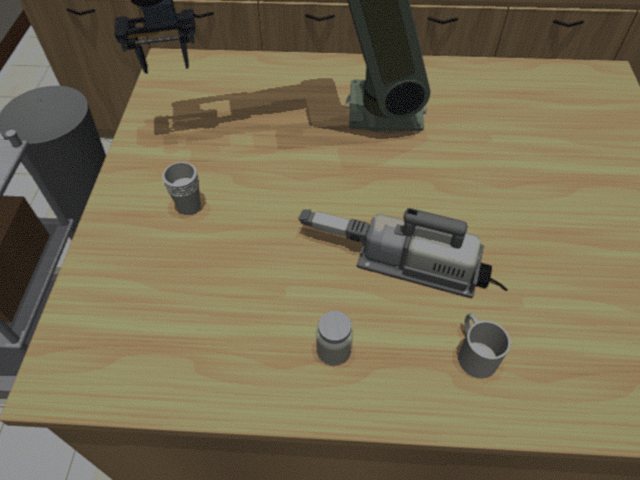

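```bash
cat > h.py <<'E'
import numpy as np,cv2
from scipy.spatial.transform import Rotation as R
from workcell import env,cams
np.set_printoptions(precision=2,suppress=True)
def cast(name,px,z,st=None):
    c=cams.get_calibration(name); K=c["mtx"]
    if name=="wrist":
        T=np.array(c["tool_from_camera"]); Rt=R.from_euler("xyz",st["ee_rot"],degrees=True).as_matrix()
        Rw=Rt@T[:3,:3]; e=np.array(st["ee_pos"])+Rt@T[:3,3]
    else: Rw=R.from_euler("xyz",c["attitude"],degrees=True).as_matrix(); e=np.array(c["eye"])
    p=np.atleast_2d(np.array(px,float)); d=np.c_[p,np.ones(len(p))]@np.linalg.inv(K).T@Rw.T
    return e+d*((z-e[2])/d[:,2])[:,None]
E
python3 - <<'E'
from h import *
im=cv2.imread("pics/top0.png"); c=im[230:325,150:355]
cv2.imwrite("pics/topc.png",cv2.resize(c,None,fx=3.9,fy=3.9,interpolation=cv2.INTER_CUBIC))
print(cast("top",[[188,263],[243,278]],166),cast("top",[[288,293]],76),cast("top",[[345,309]],67))
E
```

```text
[[561.54 134.19 166.  ]
 [531.42  16.69 166.  ]] [[506.32 -74.44  76.  ]] [[ 472.35 -204.58   67.  ]]
```

View pics/topc.png

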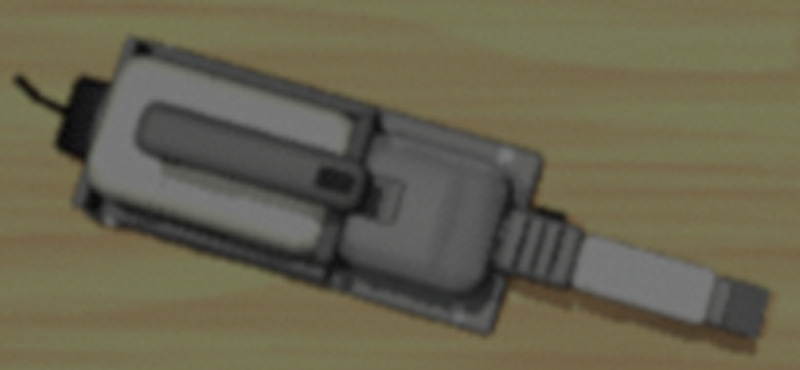

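The crop shows the handle bar from (185,263) to (244,278) in full-image pixels. The collar centre is near (288,293), with the black button on its upper (world +x) side, and the tip is at (346,310).

```bash
python3 - <<'E'
from h import *
h=cast("top",[[185.1,262.8],[244.1,278.2]],162); c=cast("top",[[288.5,293.3]],76)[0]; t=cast("top",[[346.2,310]],62)[0]
print(h,np.linalg.norm(h[1]-h[0]),c,t,np.linalg.norm((t-c)[:2]))
for a,b in((h[0],h[1]),(h[0],t),(h[0],c)): print(np.degrees(np.arctan2(*(b-a)[1::-1])))
u=(t-h[0])[:2];u/=np.linalg.norm(u)
print("org from handle",h[0][:2]+80*u,h[1][:2]-50*u,"collar",c[:2]-145*u,"tip",t[:2]-278*u)
s=env.state();print(s["ee_pos"],s["ee_rot"])
Rt=R.from_euler("xyz",s["ee_rot"],degrees=True).as_matrix()
print(Rt.T@(np.array([c[0],c[1],160])-s["ee_pos"]))
E
```

```text
[[562.31 141.3  162.  ]
 [531.37  14.88 162.  ]] 130.15603726194018 [505.66 -75.59  76.  ] [ 470.27 -207.6    62.  ] 136.67716846385355
-103.75228824274353
-104.77756712695061
-104.63877021072054
org from handle [541.9   63.95] [544.12  63.22] collar [542.64  64.62] tip [541.18  61.2 ]
[ 140.37 -557.12  213.22] [-179.91   -0.     14.14]
[ 471.84 -377.63   53.85]
```

>>> apply_moves(
  deltas=[
    [0.038,-0.03,0,0,1],
    [0.076,-0.06,0,0,1],
    [0.114,-0.09,0,0,1],
    [0.152,-0.12,0,0,1],
    [0.19,-0.15,0,0,1],
  ],
)

```text
time_s: 0.6
ee_pos: [288.7, -363.9, 213.6]
ee_rot: [-180.0, 0.0, 14.1]
force: [1.3, -0.8, -0.2]
gripper_width: 91.1
gripper_force: 0.0
```

>>> apply_moves(
  deltas=[
    [0.038,-0.03,0,0,1],
    [0.076,-0.06,0,0,1],
    [0.114,-0.09,0,0,1],
    [0.152,-0.12,0,0,1],
    [0.19,-0.15,0,0,1],
  ],
)

```text
time_s: 1.1
ee_pos: [436.3, -172.0, 213.8]
ee_rot: [180.0, 0.0, 14.1]
force: [1.9, -0.2, 0.2]
gripper_width: 90.9
gripper_force: 0.0
```

>>> apply_moves(
  deltas=[
    [0.03,-0.026,0,-0.14,1],
    [0.06,-0.052,0,-0.28,1],
    [0.092,-0.078,0,-0.42,1],
    [0.092,-0.078,0,-0.56,1],
    [0.092,-0.078,0,-0.7,1],
  ],
)

```text
time_s: 1.6
ee_pos: [506.1, -74.4, 213.2]
ee_rot: [-179.9, 0.0, 54.7]
force: [0.0, -0.5, -0.1]
gripper_width: 91.4
gripper_force: 0.0
```

>>> apply_moves(
  deltas=[
    [0,0,0,-0.14,1],
    [0,0,0,-0.28,1],
    [0,0,0,-0.368,1],
    [0,0,0,-0.368,1],
    [0,0,0,-0.368,1],
  ],
)

```text
time_s: 2.1
ee_pos: [505.6, -75.7, 213.7]
ee_rot: [-180.0, 0.0, 75.2]
force: [-0.0, 0.2, 0.4]
gripper_width: 91.3
gripper_force: 0.0
```

```bash
python3 - <<'E'
from h import *
s=env.state(); im=cams.grab_frame("wrist"); cv2.imwrite("pics/w1.png",im)
import pickle; pickle.dump(s,open("w1.pkl","wb"))
print(s["time_s"],s["ee_pos"],s["ee_rot"],s["qpos"])
E
```

```text
2.1 [505.64 -75.69 213.67] [-179.97    0.01   75.22] [-9.8  12.6  97.73 -0.   69.7   4.98]
```

View pics/w1.png

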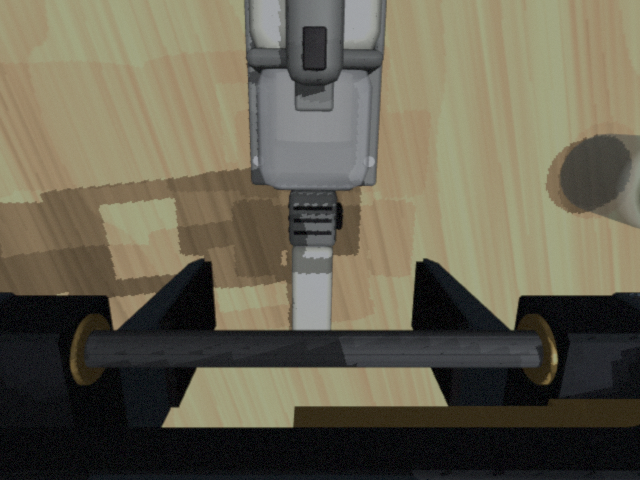

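The wrist picture shows the collar spanning (290–337, 190–245), with the button on its right. The handle front ends at (313,83). The vacuum's axis is upright in the picture, so the yaw is right.

```bash
python3 - <<'E'
from h import *
import pickle; s=pickle.load(open("w1.pkl","rb"))
Rt=R.from_euler("xyz",s["ee_rot"],degrees=True).as_matrix()
for n,p,z in(("collar r",[313.5,190],76),("collar f",[312.5,245],76),("sides",[290,218],76),("",[336,218],76),("handle f",[314,83],155),("tube",[312.5,300],72)):
    w=cast("wrist",[p],z,s)[0]; print(n,w,Rt.T@(w-s["ee_pos"]))
E
```

```text
collar r [512.62 -53.52  76.  ] [ 23.24   1.17 137.67]
collar f [500.53 -96.16  76.  ] [-21.08   0.36 137.67]
sides [489.19 -70.22  76.  ] [  1.12 -17.22 137.68]
 [523.98 -79.41  76.  ] [  1.1   18.76 137.66]
handle f [531.06  15.53 155.  ] [94.7   1.34 58.66]
tube [ 487.75 -144.38   72.  ] [-70.96   0.3  141.68]
```

>>> apply_moves(
  deltas=[
    [0.001,0.001,0.04,0,1],
    [0.001,0.001,0.08,0,1],
    [0.001,0.001,0.12,0,1],
    [0.001,0.001,0.155,0,1],
    [0.001,0.001,0.174,0,1],
  ],
  grip_force=20,
)

```text
time_s: 2.65
ee_pos: [505.1, -74.8, 37.1]
ee_rot: [-179.7, 0.0, 75.3]
force: [-1.0, 0.5, 0.4]
gripper_width: 91.1
gripper_force: 0.0
```

>>> apply_moves(
  deltas=[
    [0,0,0,0,1],
    [0,0,0,0,0.2],
    [0,0,0,0,-0.1],
    [0,0,0,0,-0.3],
    [0,0,0,0,-0.5],
  ],
)

```text
time_s: 3.15
ee_pos: [507.7, -75.1, 41.0]
ee_rot: [179.9, -0.0, 75.3]
force: [-0.7, -0.7, -0.3]
gripper_width: 61.8
gripper_force: 0.0
```

>>> apply_moves(
  deltas=[
    [0,0,0,0,-0.6],
    [0,0,0,0,-0.6],
    [0,0,0,0,-0.6],
    [0,0,0,0,-0.6],
    [0,0,0,0,-0.6],
  ],
)

```text
time_s: 3.65
ee_pos: [506.7, -75.0, 40.1]
ee_rot: [-180.0, 0.0, 75.3]
force: [-2.1, -0.8, 4.8]
gripper_width: 37.8
gripper_force: 20.0
```

>>> apply_moves(
  deltas=[
    [-0.008,0,0,0,-0.6],
    [-0.02,0,0,0,-0.6],
    [-0.032,0,0,0,-0.6],
    [-0.045,0,0,0,-0.6],
    [-0.055,0,0,0,-0.6],
  ],
)

```text
time_s: 4.15
ee_pos: [492.6, -129.1, 40.1]
ee_rot: [-180.0, -0.0, 75.3]
force: [-1.2, 3.6, 4.6]
gripper_width: 37.8
gripper_force: 20.0
```

>>> apply_moves(
  deltas=[
    [-0.008,0,0,0,-0.6],
    [-0.016,0,0,0,-0.6],
    [-0.022,0,0,0,-0.6],
    [-0.025,0,0,0,-0.6],
    [-0.025,0,0,0,-0.6],
  ],
)

```text
time_s: 4.65
ee_pos: [486.4, -153.4, 40.1]
ee_rot: [-180.0, 0.0, 75.3]
force: [-2.1, 0.3, 5.9]
gripper_width: 37.7
gripper_force: 20.0
```

>>> apply_moves(
  deltas=[
    [-0.001,0,0,0,-0.6],
    [-0.002,0,0,0,-0.6],
    [-0.003,0,0,0,-0.6],
    [-0.003,0,0,0,-0.6],
    [-0.003,0,0,0,-0.6],
  ],
)

```text
time_s: 5.15
ee_pos: [486.4, -155.1, 40.0]
ee_rot: [180.0, -0.1, 75.3]
force: [0.6, 4.8, 4.0]
gripper_width: 38.1
gripper_force: 20.0
```

>>> apply_moves(
  deltas=[
    [-0.001,0,0,0,-0.6],
    [-0.002,0,0,0,-0.6],
    [-0.003,0,0,0,-0.6],
    [-0.003,0,0,0,-0.6],
    [-0.003,0,0,0,-0.6],
  ],
)

```text
time_s: 5.65
ee_pos: [485.7, -155.4, 39.6]
ee_rot: [-180.0, -0.3, 75.1]
force: [2.8, 14.3, 0.6]
gripper_width: 37.7
gripper_force: 20.0
```

>>> apply_moves(
  deltas=[
    [0.003,0,0,0,-0.3],
    [0.003,0,0,0,0],
    [0.003,0,0,0,0.3],
    [0.003,0,0,0,0.7],
    [0.003,0,0,0,1],
  ],
)

```text
time_s: 6.15
ee_pos: [485.8, -155.7, 39.7]
ee_rot: [-180.0, 0.0, 75.3]
force: [-0.7, 0.3, -0.2]
gripper_width: 66.3
gripper_force: 0.0
```

>>> apply_moves(
  deltas=[
    [0,0,0,0,1],
    [0,0,0,0,1],
    [0,0,-0.03,0,1],
    [0,0,-0.07,0,1],
    [0,0,-0.11,0,1],
  ],
)

```text
time_s: 6.65
ee_pos: [485.5, -155.2, 150.8]
ee_rot: [-179.9, 0.0, 75.3]
force: [0.4, -0.4, -0.1]
gripper_width: 91.4
gripper_force: 0.0
```

>>> apply_moves(
  deltas=[
    [0,0,-0.04,0,1],
    [0,0,-0.064,0,1],
    [0,0,-0.064,0,1],
    [0,0,-0.064,0,1],
    [0,0,-0.064,0,1],
  ],
)

```text
time_s: 7.15
ee_pos: [485.0, -155.0, 212.3]
ee_rot: [-179.8, -0.0, 75.3]
force: [0.0, -0.7, -0.0]
gripper_width: 91.5
gripper_force: 0.0
```

```bash
python3 - <<'E'
from h import *
s=env.state(); im=cams.grab_frame("wrist"); cv2.imwrite("pics/w2.png",im)
import pickle; pickle.dump(s,open("w2.pkl","wb"))
print(s["time_s"],s["ee_pos"],s["ee_rot"],s["gripper_width"])
E
```

```text
7.15 [ 484.99 -155.    212.28] [-179.81   -0.01   75.33] 91.52845732078949
```

View pics/w2.png

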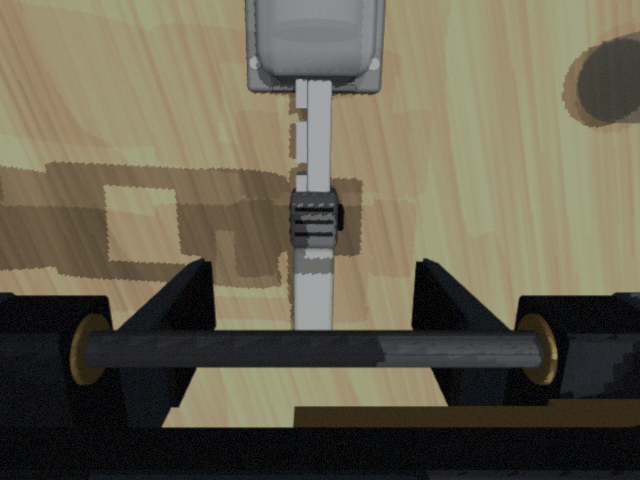

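Button stands proud again at (343,217) beside the collar (edge 337), and the collar is well clear of the cup. The hard end was felt, so the nozzle is locked out. Next is the handle.

>>> apply_moves(
  deltas=[
    [0.045,0.001,0,0,1],
    [0.09,0.001,0,0,1],
    [0.135,0.001,0,0,1],
    [0.18,0.001,0,0,1],
    [0.225,0.001,0,0,1],
  ],
  grip_force=45,
)

```text
time_s: 7.7
ee_pos: [543.5, 63.8, 212.4]
ee_rot: [-179.9, 0.1, 75.3]
force: [0.0, -0.4, -0.8]
gripper_width: 91.4
gripper_force: 0.0
```

>>> apply_moves(
  deltas=[
    [0,0,0,0,1],
    [0,0,0.025,0,1],
    [0,0,0.05,0,1],
    [0,0,0.079,0,1],
    [0,0,0.079,0,1],
  ],
)

```text
time_s: 8.2
ee_pos: [540.2, 61.1, 130.3]
ee_rot: [-179.4, 0.2, 75.3]
force: [-0.4, -0.5, -0.1]
gripper_width: 91.1
gripper_force: 0.0
```

```bash
python3 - <<'E'
from h import *
s=env.state(); print(s["ee_pos"],s["ee_rot"],s["force"])
a=cams.grab_frame("scene");b=cams.grab_frame("top")
k=lambda im,x,y:cv2.resize(im[y:y+120,x:x+160],(400,300),interpolation=cv2.INTER_CUBIC)
cv2.imwrite("pics/s2.png",np.hstack([k(a,290,180),k(b,200,220)]))
E
```

```text
[540.22  61.14 130.26] [-179.41    0.24   75.32] [-0.4  -0.48 -0.13]
```

View pics/s2.png

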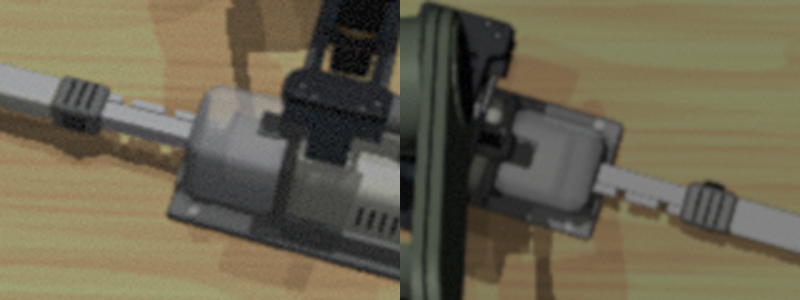

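The fingers straddle the handle. In the top half of the picture the button (712,185) is out and the vacuum is still seated in its dock.

>>> apply_moves(
  deltas=[
    [0,0,0,0,0.2],
    [0,0,0,0,-0.2],
    [0,0,0,0,-0.6],
    [0,0,0,0,-0.8],
    [0,0,0,0,-0.8],
  ],
)

```text
time_s: 8.8
ee_pos: [544.1, 62.1, 135.3]
ee_rot: [180.0, -0.0, 75.3]
force: [1.4, 0.1, -0.5]
gripper_width: 54.0
gripper_force: 0.0
```

>>> apply_moves(
  deltas=[
    [0,0,0,0,-0.8],
    [0,0,0,0,-0.8],
    [0,0,0,0,-0.8],
    [0,0,0,0,-0.8],
    [0,0,0,0,-0.8],
  ],
)

```text
time_s: 9.3
ee_pos: [543.7, 62.2, 134.9]
ee_rot: [-180.0, -0.0, 75.3]
force: [-1.7, 0.9, 0.4]
gripper_width: 30.2
gripper_force: 45.0
```

>>> apply_moves(
  deltas=[
    [0,0,-0.004,0,-0.8],
    [0,0,-0.008,0,-0.8],
    [0,0,-0.012,0,-0.8],
    [0,0,-0.016,0,-0.8],
    [0,0,-0.02,0,-0.8],
  ],
)

```text
time_s: 9.8
ee_pos: [543.8, 61.7, 155.1]
ee_rot: [-180.0, 0.1, 75.4]
force: [-0.5, -0.0, -7.0]
gripper_width: 29.5
gripper_force: 44.9
```

>>> apply_moves(
  deltas=[
    [0,0,-0.015,0,-0.8],
    [0,0,-0.03,0,-0.8],
    [0,0,-0.045,0,-0.8],
    [0,0,-0.06,0,-0.8],
    [0,0,-0.07,0,-0.8],
  ],
)

```text
time_s: 10.3
ee_pos: [544.2, 61.8, 226.2]
ee_rot: [179.9, 0.0, 75.3]
force: [-0.1, 0.4, -7.3]
gripper_width: 29.7
gripper_force: 44.9
```

>>> apply_moves(
  deltas=[
    [0,0,-0.005,0,-0.8],
    [0,0,-0.01,0,-0.8],
    [0,0,-0.01,0,-0.8],
    [0,0,-0.01,0,-0.8],
    [0,0,-0.01,0,-0.8],
  ],
)

```text
time_s: 10.8
ee_pos: [543.6, 62.0, 234.2]
ee_rot: [-179.9, 0.0, 75.3]
force: [0.5, -0.2, -7.6]
gripper_width: 29.8
gripper_force: 44.9
```

```bash
python3 - <<'E'
from h import *
s=env.state(); print(s["ee_pos"],s["ee_rot"],s["force"],s["torque"],s["gripper_width"])
a=cams.grab_frame("scene");b=cams.grab_frame("top")
k=lambda im,x,y:cv2.resize(im[y:y+180,x:x+240],(400,300),interpolation=cv2.INTER_CUBIC)
cv2.imwrite("pics/s3.png",np.hstack([k(a,260,130),k(b,190,180)]))
E
```

```text
[543.59  62.02 234.22] [-179.92    0.04   75.33] [ 0.49 -0.15 -7.56] [-0.04 -0.06  0.01] 29.80761185318395
```

View pics/s3.png

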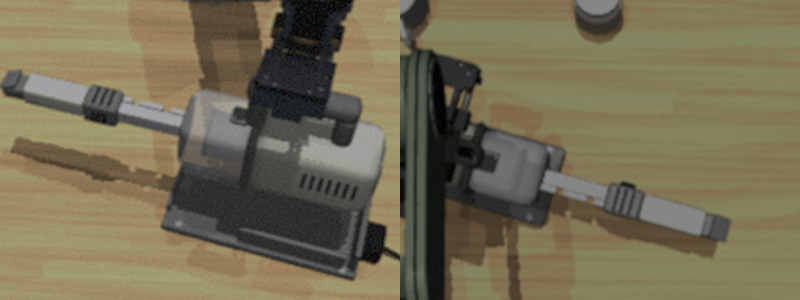

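The vacuum hangs level about 100 mm above its dock. The nozzle is fully out, the button is out (dark spot at (627,184)), and nothing is near it. I'll settle briefly and hand in.

>>> apply_moves(
  deltas=[
    [0,0,0,0,-0.8],
    [0,0,0,0,-0.8],
    [0,0,0,0,-0.8],
    [0,0,0,0,-0.8],
    [0,0,0,0,-0.8],
  ],
)

```text
time_s: 11.4
ee_pos: [544.0, 62.1, 234.9]
ee_rot: [180.0, 0.0, 75.3]
force: [-0.6, 0.1, -7.7]
gripper_width: 29.7
gripper_force: 44.9
```

```bash
python3 -c "
from workcell import env
print(env.state()['qvel'],env.job_done())"
```

```text
the job is handed in; nothing more can be done
[-0.05004982 -0.02843343  0.04923865 -0.00511803  0.03936846 -0.03256601] None
```

I handed the job in at about 11 s with the nozzle pulled out to its end stop and the button sprung out; the vacuum is held still and level by its handle about 100 mm above its seat, I didn't touch the mug, jar or cups, and the hand-in returned no verdict.

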